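# Load the engraving pallet through the guard flap

### The job

Set the work pallet with the brass disc down in the open mouth of the engraver's loading lane, then slide it along the deck, without lifting it, through the orange flap gate until it is pressed firmly but gently home against the sprung red stop pin (about 5 to 8 newtons on the pin, never more than 12). Leave it resting against the pin with the gate fallen shut behind it, and leave the copper pallet and everything else on the bench where it is.

Things in the scene. Friction and masses are not known exactly. Their poses are not given: they have to be found in the camera images.
- brass_pallet: the work pallet to load: loose light aluminium block, 39 mm in its x, 60 mm in its y, 40 mm high (z), about 0.3 kg (sliding drag on the deck about 1 to 3 N), with a brass disc (34 mm diameter, 3 mm high) on top; origin at the centre of its underside, z up. The same either way round (half turn).
- lane: the engraver's loading lane, fixed: a low open-topped channel along its own y; pallets travel to +y. Origin at bench level on the centre line, right below the shut gate, z up. Deck top at z = 6 mm, guide walls up to z = 16 mm, 42 mm apart from y = -20 mm to the end head. Two posts stand beside the gate at x = +-34 mm, the higher to z = 59 mm.
- lane_mouth (a point): deck centre of the lane's open mouth, at lane y = -68 mm, z = 6 mm. The mouth reaches from y = -106 to -52 mm and is 55 mm wide between its 10 mm high walls; from y = -53 to -20 mm these taper to the 42 mm wide lane.
- head: blue end head at the lane's far end, 76 mm wide, 40 mm deep, 46 mm high, fixed on the lane with the same axes; origin on the deck at the centre of its near face (lane y = 182 mm). It carries the red stop pin. A pallet that meets the pin at any setting lies wholly clear of the gate's swing.
- stop_bore (a point): where the stop pin's axis leaves the end head's near face, 22 mm over the deck. The red pin, 12 mm diameter, points back along the lane (-y); its free tip stands 10 to 50 mm out of the face: the setting differs each time and is not measured, so feel (or look) for it. Its damped spring gives 4 N per mm, none at first touch, and it bottoms after 5 mm.
- gate (a joint): swing angle of the orange flap gate across the lane, rad: 0 shut (square across the lane), grows as it swings towards the end head (+y) only, up to 1.55. Leaf 56 mm long, 3 mm thick, from z = 19 to 51 mm over the bench, hinged on an upright axis at lane x = +34 mm, y = 0. A light spring (about 0.02 to 0.06 N m) swings it shut when nothing is in its way.
- gate_tip (a point): middle height of the gate leaf's free edge, z = 35 mm over the bench; shut it is at lane x = -22 mm, y = 0
- copper_pallet: the other work pallet, same shape and size as the brass one but black, with a copper-red disc on top; origin at the centre of its underside. Not to be moved
- doming_block: loose dark steel doming cube, 50 mm; origin at the centre of its underside. Bystander
- bench_puck: loose dark round steel bench block, 76 mm diameter, 30 mm high; origin at the centre of its underside. Bystander
- polish_jar: loose jar with white cap, 56 mm diameter, 70 mm high; origin at the centre of its underside. Bystander
- yellow_dish: loose yellow open dish, 90 x 75 x 28 mm; origin at the centre of its underside. Bystander
- white_tray: loose white ceramic tray, 75 x 150 x 18 mm; origin at the centre of its underside. Bystander
- screwdriver: loose screwdriver lying on the bench, along its own x. Bystander
Mind the look-alikes: they are no part of the job. What is shaped like the brass_pallet but pink is not meant.

How it is judged:
By the outcome, as a careful person would: the job done as asked, in the order asked, and still so for the second after the job is handed in, with the robot touching nothing.
It also fails if it takes over 64 s, if anything falls off the work surface, if the arm or the gripper's body presses on something with over 40 N, if the wrist force passes 120 N, or if a joint passes its speed limit or range.

### The arm

A 7-joint arm with a two-finger parallel gripper is mounted at the origin on the work surface. World frame = base frame: x ahead of the robot, y to its left, z up, the work surface at z = 0. Lengths are in m, angles in rad, forces in N, time in s.
With the tool pointing down it reaches from about 0.35 to 0.9 m from the base axis. Payload 8.1 kg.
Tool frame: the origin (TCP) lies midway between the tips of the shut fingers; the grasp point (between the pads) lies 19 mm behind it; z points along the fingers, y is the line along which they close (so a half turn about z gives the same grasp; the last joint's range is limited). The gripper opens to 92 mm and grips with 3 to 60 N. Pads are 19 mm wide; open, the fingers measure 130 mm over their backs; the gripper's body (75 mm by 190 mm) begins 47 mm behind the grasp point.
Start: joints at [-1.349, 0.434, 0.025, 1.573, -0.012, 1.134, -0.075], TCP at [0.199, 0.592, 0.227] pointing down, gripper open.
Joint ranges: [-2.62, 2.62], [-0.44, 2.09], [-1.27, 1.32], [0.08, 2.57], [-1.32, 4.46], [0.12, 2], [-2.74, 2.74]. Speed limits (rad/s): [2.22, 2.22, 3.01, 3.01, 3.14, 3.14, 3.14].

### API

Orientations are given as a rotation vector (axis times angle).
In Python, from cell import arm gives the robot as it stands.
- The arm moves only by the tool carry_out, never from a script. Its arguments are lists of equal length, an entry for each row: "claw": the finger opening in cm, from 0 to 9.18; "delta_pos": the shift along the tool's x, y, z in cm, a list of three; "angular": the turn, a rotation vector about the tool's x, y, z in rad, a list of three. In form: {"claw": [claw, ...], "delta_pos": [[dx, dy, dz], ...], "angular": [[ax, ay, az], ...]}. A call has 1 to 20 rows; each row shifts and turns the commanded pose from where the row before left it, along the tool's axes as they then stand; what a row does not reach is not made up. A row lasts 1/10 s, in which the tool goes at most 50 mm and 8.59 degrees, less where a joint would pass 70% of its speed; a pose out of reach is approached as far as the arm can. A call with a gripper value outside its range is refused whole. The fingers move at their own pace and stop on an object; "force" is the grip in N (left out, the last holds). Time passes only in rows, so rows that do not move let the fingers close. It gives the time, the measured TCP pose, the force, the opening and the grip force at its end, in the units of the state.
- arm.observe(): the state, without advancing time (a new reading comes with each control period).
- arm.get_image(name): name is "side" or "top"; returns a dict with "frame" (480x640x3 uint8, red, green, blue), "mtx" (3x3 intrinsics, pixels), "T" (4x4, takes a point from camera to world coordinates). Camera axes: x right, y down, z forward; pixel columns grow to the right and rows downward; lengths in m; the calibration is good to about 2 mm. A picture is of the moment at which its call begins. There is no depth.
- arm.sign_off(): hands the job in; it is judged then, once.
Trained networks look in a picture, given as the dict that the camera call returned (one of the last four; its "shot" number tells which), for a name from the list of things; names that differ only in an ending like _2 or _b are one class to them, and where a whole thing is asked for, a point or a joint stands for the part that bears it (a point fixed in the world has none). Each returns a list of dicts, best first, with "conf" (0 to 1); they miss things now and then, are a little off and sometimes report something else, mostly with a low value. They report only what shows in the picture. A call takes as long as a camera call. They do not tell look-alikes from the thing itself.
- arm.look_for(label, picture): "centre" ([column, row] as shares, 0 to 1, of the picture: columns of its width, rows of its height, amid what is visible of it).
- arm.trace(label, picture): "region" (480x640 bool, what is visible of it) and "centre" ([column, row] as shares, 0 to 1, of the picture: columns of its width, rows of its height, amid what is visible of it).
- arm.place_of(label, picture): "centre" ([column, row] as shares, 0 to 1, of the picture: columns of its width, rows of its height: a listed point, or the origin of a listed thing).
The state is a dict: "clock": time; "joints": joint angles; "dq": joint speeds; "joint_efforts": joint torques, N m; "position": TCP position; "ee_rot": TCP orientation; "force": force on the tool from outside, world axes, zero at the start; "ft_torque": the same for the moment, N m; "width": opening from 0.0 (shut) to 1.0 (fully open); "gripper_force": force on a finger pad.
Only numpy, scipy, OpenCV 4.12 (cv2) and the standard library are available. Lean on these libraries where they do the work, as an engineer would, in place of code of your own. Each camera call takes 0.05 s, during which the arm holds its last target. There are 200 camera calls.

## Working session

There is one attempt and no reset: what is moved stays moved. The work goes in short steps, Python scripts to look and compute and a tool call to move; the robot and the scene stay as the last step left them, time stands still between calls to the robot, and variables do not carry over. Pictures are saved under pics/ and viewed, at most 10 in all, crops included, and the job is handed in when it is done.

Besides the shell and the picture viewer there is one more tool, called after "Request:" by a JSON object that holds its "fn" and its "kwargs". carry_out: Moves the arm, as the interface text tells. Its arguments: {"type":"object","properties":{"claw":{"type":"array","items":{"type":"number"}},"delta_pos":{"type":"array","items":{"type":"array","items":{"type":"number"}}},"angular":{"type":"array","items":{"type":"array","items":{"type":"number"}}},"force":{"type":"number"}},"required":["claw","delta_pos","angular"]}

```bash
mkdir -p pics
cat > h.py <<'E'
import numpy as np, cv2
from cell import arm
def ray(p,uv):
    K=np.array(p["mtx"]);T=np.array(p["T"])
    d=T[:3,:3]@np.linalg.solve(K,[uv[0],uv[1],1]);return T[:3,3],d
def atz(p,c,z,share=True):
    uv=(c[0]*640,c[1]*480) if share else c
    o,d=ray(p,uv);return o+d*(z-o[2])/d[2]
def proj(p,X):
    T=np.linalg.inv(np.array(p["T"]));x=np.array(p["mtx"])@(T[:3,:3]@np.array(X)+T[:3,3]);return x[:2]/x[2]
def save(p,n,s=None):
    im=p["frame"][:,:,::-1]
    cv2.imwrite("pics/"+n,im)
E
python3 - <<'E'
from h import *
s=arm.observe();print(s)
t=arm.get_image("top");d=arm.get_image("side")
save(t,"top0.png");save(d,"side0.png")
print(t["T"],d["T"])
for n,z in [("brass_pallet",0),("copper_pallet",0),("lane",0),("lane_mouth",.006),("head",.006),("stop_bore",.028),("gate_tip",.035),("doming_block",0),("bench_puck",0),("polish_jar",0),("yellow_dish",0),("white_tray",0),("screwdriver",0)]:
    for nm,p in (("top",t),("side",d)):
        for r in arm.place_of(n,p)[:3]:
            c=r["centre"];print(n,nm,round(r["conf"],2),np.round([c[0]*640,c[1]*480]),np.round(atz(p,c,z),4))
E
```

```text
{'clock': 0.0, 'joints': array([-1.34863146,  0.43519441,  0.024968  ,  1.57409637, -0.01158499,
        1.13399467, -0.07508845]), 'dq': array([-0.00129283,  0.00093761, -0.00124461, -0.00018491, -0.00232863,
        0.00097277, -0.00027721]), 'joint_efforts': array([ 1.85463236e-04, -6.67855167e+01,  9.84759182e-01, -3.14450705e+01,
       -6.05320581e-02,  4.27888229e-02,  2.03947584e-04]), 'position': array([0.19932235, 0.59182661, 0.22596295]), 'ee_rot': array([-5.07957728e-01, -3.10015364e+00,  2.42662277e-03]), 'force': array([-0.16008702, -0.20583603,  0.31820766]), 'ft_torque': array([-0.00265105,  0.04982517,  0.00073278]), 'gripper_force': 0.0, 'width': 1.0046059198605553}
[[-0.02183182 -0.98329731  0.18069247  0.33904906]
 [-0.99974066  0.02264311  0.00242819  0.0162395 ]
 [-0.00647907 -0.1805926  -0.98353665  1.25621202]
 [ 0.          0.          0.          1.        ]] [[ 0.76081024 -0.40624226  0.50609782 -0.10873358]
 [-0.64878371 -0.49501264  0.57796383 -0.78628709]
 [ 0.01573148 -0.76806882 -0.64017405  0.95521717]
 [ 0.          0.          0.          1.        
[... 1355 characters left out ...]
581 0.0273 0.    ]
bench_puck top 0.62 [170. 271.] [0.5098 0.3819 0.    ]
bench_puck side 0.57 [230. 202.] [0.5109 0.3798 0.    ]
polish_jar top 0.74 [393. 160.] [ 0.7701 -0.1503  0.    ]
polish_jar side 0.97 [411. 251.] [ 0.7855 -0.1456 -0.    ]
yellow_dish top 0.95 [322. 162.] [0.7699 0.0216 0.    ]
yellow_dish side 0.89 [364. 225.] [0.7612 0.026  0.    ]
white_tray top 0.83 [150. 205.] [0.6723 0.4361 0.    ]
white_tray top 0.42 [390. 161.] [ 0.7665 -0.1432  0.    ]
white_tray side 0.68 [263. 180.] [0.6621 0.4148 0.    ]
white_tray side 0.67 [376. 358.] [ 0.4466 -0.3418  0.    ]
screwdriver top 0.58 [124. 337.] [0.3607 0.4829 0.    ]
screwdriver side 0.73 [172. 205.] [0.3607 0.4797 0.    ]
```

View pics/top0.png

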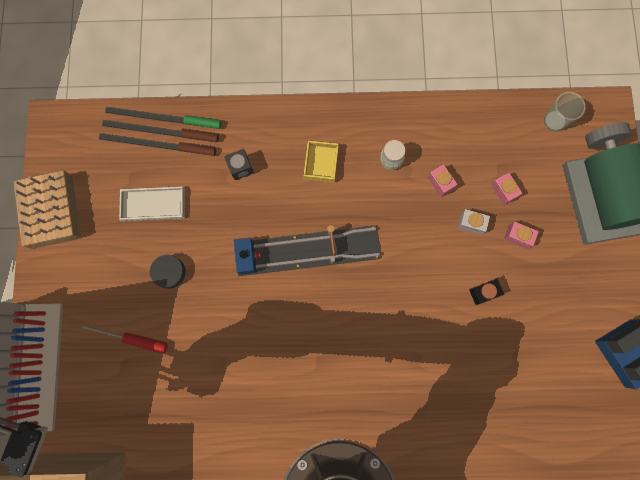

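View pics/side0.png

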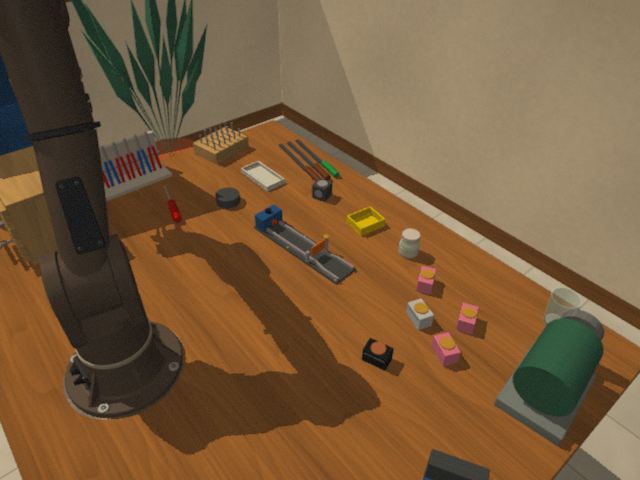

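Top view: the brass pallet is the aluminium one at (475,221). The pink look-alikes are at (443,180), (508,187) and (522,235), and the copper pallet is at (487,291). The lane runs from its mouth at (378,243) to the blue head at (245,256), with the gate near (333,245). In the side view the brass pallet is at (420,313).

```bash
cat > fit.py <<'E'
from h import *
from scipy.optimize import minimize, least_squares
def boxpts(x,y,a,z0=0,sx=.039,sy=.060,h=.040):
    c,s=np.cos(a),np.sin(a)
    return [(x+c*i*sx/2-s*j*sy/2,y+s*i*sx/2+c*j*sy/2,z) for i in(-1,1) for j in(-1,1) for z in(z0,z0+h)]
def hull(p,P): return cv2.convexHull(np.array([proj(p,q) for q in P],np.float32))
def iou(p,m,P):
    H=hull(p,P)*8
    o=np.zeros((480,640),np.uint8);c=np.zeros((480*4,640*4),np.uint8)
    cv2.fillPoly(c,[np.int32(np.round((H/8+.0)*4*16)).reshape(-1,1,2)],255,shift=4)
    f=cv2.resize(c,(640,480),interpolation=cv2.INTER_AREA)/255.
    return np.minimum(f,m).sum()/np.maximum(f,m).sum()
def fitbox(views,x0,z0=0):
    best=None
    for a in np.arange(-1.5,1.6,.3) if len(x0)<3 else [x0[2]]:
        r=minimize(lambda v:-sum(iou(p,m,boxpts(v[0],v[1],v[2],z0)) for p,m in views),[*x0[:2],a],method="Nelder-Mead",
          options=dict(initial_simplex=[[x0[0],x0[1],a],[x0[0]+.008,x0[1],a],[x0[0],x0[1]+.008,a],[x0[0],x0[1],a+.2]],xatol=1e-4,fatol=1e-4))
        if best is None or r.fun<best.fun: best=r
    return best.x,-best.fun/len(views)
LP=dict(lane=(0,0,0),lane_mouth=(0,-.068,.006),head=(0,.182,.006),stop_bore=(0,.182,.028),gate_tip=(-.022,0,.035))
def l2w(L,q):
    c,s=np.cos(L[2]),np.sin(L[2]);return np.array([L[0]+c*q[0]-s*q[1],L[1]+s*q[0]+c*q[1],q[2]])
def fitlane(ps):
    obs=[]
    for p in ps:
        for n,q in LP.items():
            r=arm.place_of(n,p)
            if r and r[0]["conf"]>.4:
                obs.append((p,q,np.array(r[0]["centre"])*[640,480],n))
    f=lambda L:np.concatenate([proj(p,l2w(L,q))-u for p,q,u,n in obs])
    r=least_squares(f,[.56,0,.15],loss="soft_l1",x_scale=[.01,.01,.1])
    return r.x,[(n,np.round(proj(p,l2w(r.x,q))-u,1)) for p,q,u,n in obs]
E
python3 - <<'E'
from fit import *
t=arm.get_image("top");d=arm.get_image("side")
L,res=fitlane([t,d]);print("lane",L)
for r in res: print(*r)
V=[]
for p,c in((t,(475,221)),(d,(420,313))):
    rs=[r for r in arm.trace("brass_pallet",p) if np.hypot(r["centre"][0]*640-c[0],r["centre"][1]*480-c[1])<15]
    print([(r["conf"],r["region"].sum(),np.array(r["centre"])*[640,480]) for r in rs])
    if rs: V.append((p,rs[0]["region"]))
x0=atz(t,(475,221),.03,False)
B,s=fitbox(V,x0[:2]);print("pallet",B,s)
for v in V: print(fitbox([v],B))
ims=[]
for p,(x,y) in((t,(220,150)),(d,(240,190))):
    k=np.array([[2.5,0,-2.5*x],[0,2.5,-2.5*y]])
    im=cv2.warpAffine(p["frame"][:,:,::-1].copy(),k,(800,300 if p is t else 300),flags=cv2.INTER_CUBIC)
    g=lambda q:tuple(np.int32(np.round((proj(p,q)-[x,y])*2.5)))
    for sx in(-1,1):
        P=[(sx*.0275,-.106,.016),(sx*.0275,-.053,.016),(sx*.021,-.02,.016),(sx*.021,.182,.016)]
        for a,b in zip(P,P[1:]): cv2.line(im,g(l2w(L,a)),g(l2w(L,b)),(0,255,0),1)
    cv2.line(im,g(l2w(L,(-.038,.182,.052))),g(l2w(L,(.038,.182,.052))),(0,255,255),1)
    H=(hull(p,boxpts(*B))-[x,y])*2.5;cv2.polylines(im,[np.int32(H)],True,(0,0,255),1)
    ims.append(im)
cv2.imwrite("pics/fit.png",np.vstack(ims))
E
```

```text
lane [0.55779345 0.00195958 0.09510094]
lane [-1.8 -0.6]
lane_mouth [-0.5  0.5]
head [-0.1  0.9]
stop_bore [ 0.1 -1. ]
gate_tip [ 4.4 -1.5]
lane [-1.4  0.3]
lane_mouth [-0.8 -2.5]
head [0.5 0.4]
stop_bore [0.4 3.1]
gate_tip [0.  2.7]
[(0.74, np.int64(568), array([470.976, 219.408]))]
[(0.59, np.int64(583), array([418.496, 315.12 ]))]
pallet [ 0.60827539 -0.32817629 -0.34665661] 0.9115757192831704
(array([ 0.60899469, -0.32919804, -0.33563372]), np.float64(0.9118753017099012))
(array([ 0.60747459, -0.32754827, -0.36071207]), np.float64(0.9302085367159403))
```

View pics/fit.png

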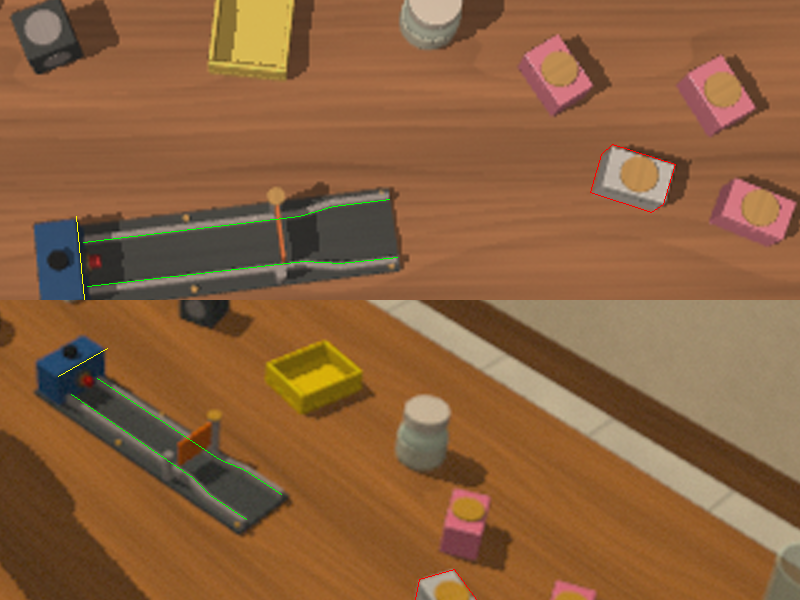

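The overlay shows the pallet outline matching. The lane's green lines sit about 1 px off and slightly under-rotated, so I'll refine the lane on the wall edges.

Run:
```python
from fit import *
from scipy.ndimage import map_coordinates
t=arm.get_image("top");d=arm.get_image("side")
E=[]
for sx in(-1,1):
    for y in np.arange(-.102,-.055,.003):E.append((sx,.0275,y))
    for y in list(np.arange(-.018,-.008,.003))+list(np.arange(.012,.178,.003)):E.append((sx,.021,y))
def score(L,ps,dw=.0035):
    tot=0
    for p in ps:
        g=cv2.cvtColor(p["frame"],cv2.COLOR_RGB2GRAY).astype(float)
        o=np.array([proj(p,l2w(L,(s*(w+dw*.5),y,.016))) for s,w,y in E]);i=np.array([proj(p,l2w(L,(s*(w-.005),y,.006))) for s,w,y in E])
        oo=np.array([proj(p,l2w(L,(s*(w+dw+.004),y,.006))) for s,w,y in E])
        f=lambda q:map_coordinates(g,[q[:,1]-.0,q[:,0]-.0],order=1)
        tot+=np.mean(f(o)-.5*f(i)-.5*f(oo))
    return tot
L0=[.5578,.002,.0951]
for ps in([t],[d],[t,d]):
    best=None
    for a in np.arange(.06,.15,.015):
      for x in(-.004,0,.004):
        r=minimize(lambda v:-score((v[0],L0[1],v[1]),ps),[L0[0]+x,a],method="Nelder-Mead",options=dict(initial_simplex=[[L0[0]+x,a],[L0[0]+x+.003,a],[L0[0]+x,a+.02]]))
        if best is None or r.fun<best.fun:best=r
    print(best.x,best.fun)
m=arm.trace("lane",t)[0]["region"]
c=max(cv2.findContours(m.astype(np.uint8),0,1)[0],key=cv2.contourArea)
b=cv2.boxPoints(cv2.minAreaRect(c));print(np.round([atz(t,q,.006,False) for q in b],3))
L=(best.x[0],.002,best.x[1])
ims=[]
for p,(x,y) in((t,(230,215)),(d,(245,200))):
    im=cv2.warpAffine(p["frame"][:,:,::-1].copy(),np.array([[5.,0,-5*x],[0,5,-5*y]]),(800,300) if p is t else (800,300),flags=cv2.INTER_CUBIC) if p is t else cv2.warpAffine(p["frame"][:,:,::-1].copy(),np.array([[3.5,0,-3.5*x],[0,3.5,-3.5*y]]),(800,300))
    k=5 if p is t else 3.5
    g=lambda q:tuple(np.int32(np.round((proj(p,q)-[x,y]+.5)*k)))
    for sx in(-1,1):
        P=[(sx*.0275,-.106,.016),(sx*.0275,-.053,.016),(sx*.021,-.02,.016),(sx*.021,.182,.016)]
        for a,b in zip(P,P[1:]): cv2.line(im,g(l2w(L,a)),g(l2w(L,b)),(0,255,0),1)
    cv2.line(im,g(l2w(L,(-.038,.182,.052))),g(l2w(L,(.038,.182,.052))),(0,255,255),1)
    cv2.line(im,g(l2w(L,(-.022,0,.051))),g(l2w(L,(.034,0,.051))),(255,0,255),1)
    ims.append(im)
cv2.imwrite("pics/fit2.png",np.vstack(ims))
```

```text
[0.55837951 0.10026847] -51.464725635057725
[0.5572459  0.10268818] -25.345637944333788
[0.55815835 0.10076874] -75.46325957962415
[[ 0.585  0.237  0.006]
 [ 0.623 -0.101  0.006]
 [ 0.529 -0.109  0.006]
 [ 0.492  0.224  0.006]]
```

View pics/fit2.png

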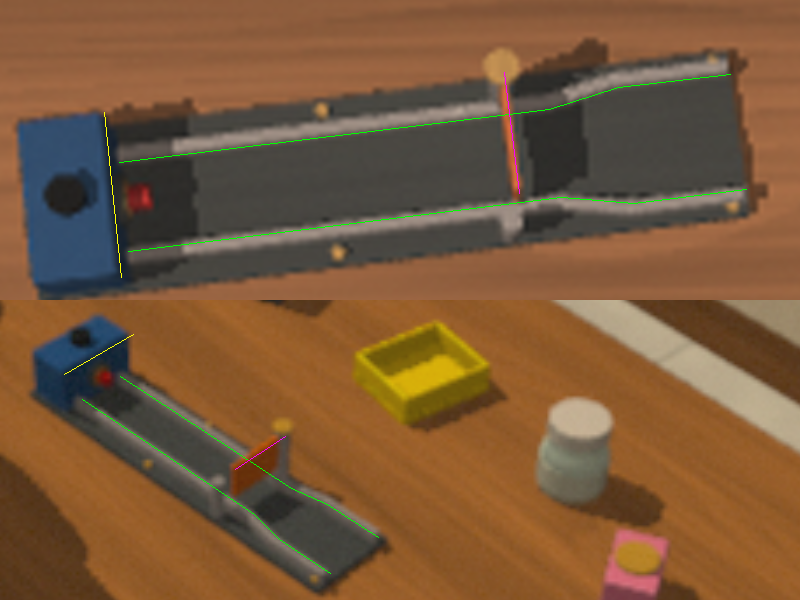

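```bash
cat > mv.py <<'E'
from fit import *
from scipy.spatial.transform import Rotation as R
L=(.5598,.002,.102); B=(.6083,-.3282,-.3467)
def delta(pos,xang):
    "rows needed: shift in tool axes (cm), turn about tool z; xang = world angle of the tool y line"
    s=arm.observe();M=R.from_rotvec(s["ee_rot"]).as_matrix()
    cur=np.arctan2(M[1,1],M[0,1]);dw=(xang-cur+np.pi/2)%np.pi-np.pi/2
    print("t",round(s["clock"],2),"pos",np.round(s["position"],4),"F",np.round(s["force"],2),"w",round(s["width"]*9.18,2),"gf",round(s["gripper_force"],1),"j7",round(s["joints"][6],2))
    print("shift now axes cm",np.round(M.T@(np.array(pos)-s["position"])*100,2),"tool-z turn",round(-dw,3),"tilt",np.round(M[:,2],3),"yline",round(np.degrees(cur),1))
    M2=R.from_rotvec([0,0,dw]).as_matrix()@M
    print("shift after turn",np.round(M2.T@(np.array(pos)-s["position"])*100,2))
E
python3 - <<'E'
from mv import *
t=arm.get_image("top")
w=atz(t,(230+152/5-.5,215+197/5-.5),.028,False);print("tip lane",R.from_euler("z",-L[2]).apply(w-[L[0],L[1],0]))
delta((B[0],B[1],.15),B[2])
E
```

```text
tip lane [-0.00090678  0.16723501  0.028     ]
t 2.3 pos [0.1995 0.5923 0.2267] F [ 0.04 -0.37  0.62] w 9.18 gf 0.0 j7 -0.08
shift now axes cm [-68.12 -74.19   7.67] tool-z turn -1.549 tilt [ 0.  0. -1.] yline 71.4
shift after turn [ 72.69 -69.73   7.67]
```

Request:
{"fn": "carry_out", "kwargs": {"claw": [6.5,6.5,6.5,6.5,6.5,6.5,6.5,6.5,6.5,6.5,6.5,6.5], "delta_pos": [[0,0,0],[0,0,0],[0,0,0],[0,0,0],[0,0,0],[0,0,0],[0,0,0],[0,0,0],[0,0,0],[0,0,0],[0,0,0],[0,0,0]], "angular": [[0,0,0.133],[0,0,0.133],[0,0,0.133],[0,0,0.133],[0,0,0.133],[0,0,0.133],[0,0,0.133],[0,0,0.133],[0,0,0.133],[0,0,0.133],[0,0,0.133],[0,0,0.13]], "force": 20}}

```text
clock: 3.5
position: [0.1994, 0.5924, 0.2267]
ee_rot: [-2.576, -1.798, 0.0]
force: [-0.6, -0.4, 0.2]
width: 0.703
gripper_force: 0.0
```

Request:
{"fn": "carry_out", "kwargs": {"claw": [6.5,6.5,6.5,6.5,6.5,6.5,6.5,6.5,6.5,6.5,6.5,6.5,6.5,6.5,6.5,6.5,6.5,6.5,6.5,6.5], "delta_pos": [[-3,2.9,0],[-3,2.9,0],[-3,2.9,0],[-3,2.9,0],[-3,2.9,0],[-3,2.9,0],[-3,2.9,0],[-3,2.9,0],[-3,2.9,0],[-3,2.9,0],[-3,2.9,0],[-3,2.9,0],[-3,2.9,0],[-3,2.9,0],[-3,2.9,0],[-3,2.9,0],[-3,2.9,0],[-3,2.9,0],[-3,2.9,0],[-3,2.9,0]], "angular": [[0,0,0],[0,0,0],[0,0,0],[0,0,0],[0,0,0],[0,0,0],[0,0,0],[0,0,0],[0,0,0],[0,0,0],[0,0,0],[0,0,0],[0,0,0],[0,0,0],[0,0,0],[0,0,0],[0,0,0],[0,0,0],[0,0,0],[0,0,0]]}}

```text
clock: 5.5
position: [0.5415, -0.1706, 0.2267]
ee_rot: [-2.571, -1.805, -0.001]
force: [0.2, 0.7, -0.2]
width: 0.709
gripper_force: 0.0
```

Run:
```python
from mv import *
delta((B[0],B[1],.15),B[2])
```

```text
t 5.5 pos [ 0.5415 -0.1706  0.2267] F [ 0.16  0.66 -0.15] w 6.51 gf 0.0 j7 0.2
shift now axes cm [-12.56  11.63   7.67] tool-z turn 0.0 tilt [ 0.  0. -1.] yline -19.8
shift after turn [-12.55  11.64   7.67]
```

Request:
{"fn": "carry_out", "kwargs": {"claw": [6.5,6.5,6.5,6.5,6.5,6.5,6.5,6.5,6.5,6.5], "delta_pos": [[-2.5,2.3,2],[-2.5,2.3,2],[-2.5,2.3,2],[-2.5,2.3,2],[-2.55,2.43,2],[0,0,2],[0,0,3],[0,0,3],[0,0,2],[0,0,1.07]], "angular": [[0,0,0],[0,0,0],[0,0,0],[0,0,0],[0,0,0],[0,0,0],[0,0,0],[0,0,0],[0,0,0],[0,0,0]]}}

```text
clock: 6.5
position: [0.6067, -0.3259, 0.0138]
ee_rot: [-2.569, -1.803, 0.002]
force: [-1.1, -0.5, -0.2]
width: 0.703
gripper_force: 0.0
```

Request:
{"fn": "carry_out", "kwargs": {"claw": [6.5,3.5,3.5,3.5,3.5,3.5,3.5,3.5,3.5], "delta_pos": [[0,0,0],[0,0,0],[0,0,0],[0,0,0],[0,0,0],[0,0,0],[0,0,0],[0,0,0],[0,0,0]], "angular": [[0,0,0],[0,0,0],[0,0,0],[0,0,0],[0,0,0],[0,0,0],[0,0,0],[0,0,0],[0,0,0]]}}

```text
clock: 7.4
position: [0.608, -0.327, 0.017]
ee_rot: [2.571, 1.804, 0.001]
force: [-0.0, 0.7, 5.6]
width: 0.429
gripper_force: 19.8
```

Request:
{"fn": "carry_out", "kwargs": {"claw": [3.5,3.5,3.5,3.5,3.5,3.5,3.5], "delta_pos": [[0,0,-0.5],[0,0,-1.5],[0,0,-2],[0,0,-2],[0,0,-2],[0,0,-1],[0,0,0]], "angular": [[0,0,0],[0,0,0],[0,0,0],[0,0,0],[0,0,0],[0,0,0],[0,0,0]]}}

```text
clock: 8.1
position: [0.6082, -0.3273, 0.108]
ee_rot: [2.57, 1.803, 0.002]
force: [0.8, -0.7, -2.9]
width: 0.428
gripper_force: 19.8
```

Run:
```python
from mv import *
p=l2w(L,(0,-.072,0));print(p)
delta((p[0],p[1],.105),L[2])
t=arm.get_image("top");d=arm.get_image("side")
a=t["frame"][170:290,420:540,::-1];b=d["frame"][230:390,340:500,::-1]
cv2.imwrite("pics/grasp.png",np.hstack([cv2.resize(a,(400,400)),cv2.resize(b,(400,400))]))
```

```text
[ 0.56713127 -0.06962578  0.        ]
t 8.1 pos [ 0.6082 -0.3273  0.108 ] F [ 0.8  -0.68 -2.93] w 3.93 gf 19.8 j7 0.49
shift now axes cm [ 22.84 -12.63   0.26] tool-z turn -0.449 tilt [ 0.003 -0.001 -1.   ] yline -19.9
shift after turn [26.06 -1.46  0.29]
```

View pics/grasp.png

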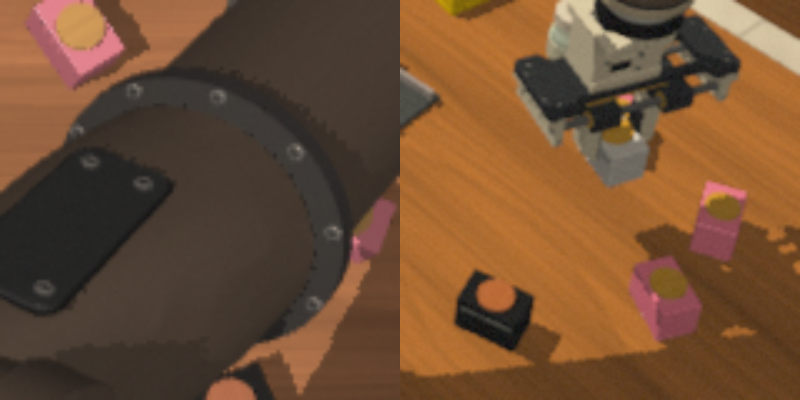

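The grasp is good: in the side crop the aluminium pallet with the brass disc hangs level between the fingers at (622,158), and its neighbours haven't moved. Now I'll turn it and carry it to the mouth.

Request:
{"fn": "carry_out", "kwargs": {"claw": [3.5,3.5,3.5,3.5,3.5,3.5,3.5,3.5,3.5,3.5,3.5,3.5,3.5,3.5,3.5,3.5], "delta_pos": [[0,0,0],[0,0,0],[0,0,0],[0,0,0],[1.5,0,0],[2.5,-0.2,0],[3,-0.2,0],[3,-0.2,0],[3,-0.2,0],[3,-0.2,0],[3,-0.2,0],[3,-0.2,0],[2.5,-0.06,0],[1.3,0,0.2],[0.4,0,0],[0,0,0]], "angular": [[0,0,-0.112],[0,0,-0.112],[0,0,-0.112],[0,0,-0.113],[0,0,0],[0,0,0],[0,0,0],[0,0,0],[0,0,0],[0,0,0],[0,0,0],[0,0,0],[0,0,0],[0,0,0],[0,0,0],[0,0,0]]}}

```text
clock: 9.8
position: [0.5661, -0.0675, 0.1038]
ee_rot: [-2.106, -2.331, 0.001]
force: [0.2, -0.4, -2.3]
width: 0.424
gripper_force: 19.8
```

Run:
```python
from mv import *
p=l2w(L,(0,-.070,0))
delta((p[0],p[1],.022),L[2])
d=arm.get_image("side")
b=d["frame"][170:320,240:440,::-1]
cv2.imwrite("pics/over.png",cv2.resize(b,(800,600),interpolation=cv2.INTER_CUBIC))
```

```text
t 9.8 pos [ 0.5661 -0.0675  0.1038] F [ 0.23 -0.44 -2.25] w 3.9 gf 19.8 j7 0.5
shift now axes cm [-0.02  0.08  8.18] tool-z turn -0.001 tilt [-0. -0. -1.] yline 5.8
shift after turn [-0.02  0.08  8.18]
```

View pics/over.png

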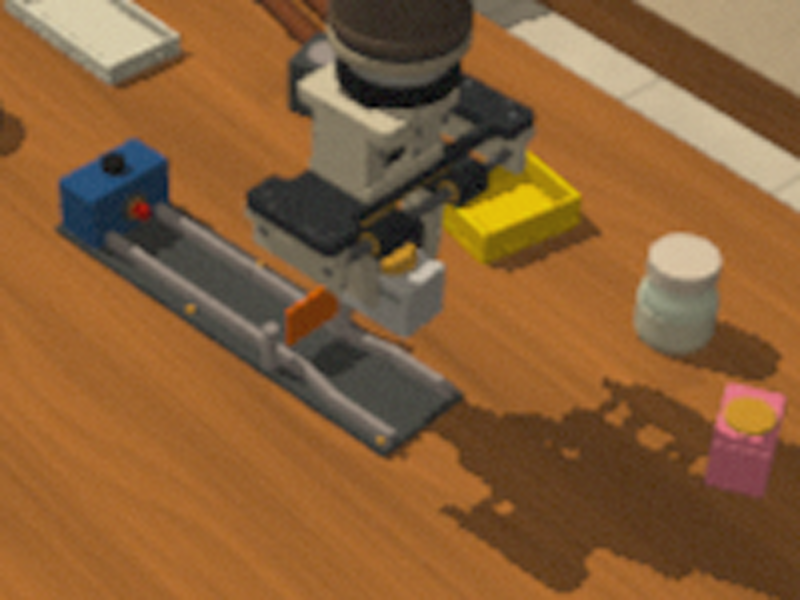

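The pallet hangs above the mouth, in line with the lane, with the gate shut at about (312,315). Now I'll lower it.

Request:
{"fn": "carry_out", "kwargs": {"claw": [3.5,3.5,3.5,3.5,3.5,3.5,3.5,3.5], "delta_pos": [[0,0.08,1],[0,0,2],[0,0,2],[0,0,1.5],[0,0,0.7],[0,0,0.3],[0,0,0.1],[0,0,0]], "angular": [[0,0,0],[0,0,0],[0,0,0],[0,0,0],[0,0,0],[0,0,0],[0,0,0],[0,0,0]]}}

```text
clock: 10.65
position: [0.5676, -0.0677, 0.0285]
ee_rot: [2.105, 2.331, 0.001]
force: [-0.4, -0.1, -2.2]
width: 0.425
gripper_force: 19.8
```

Request:
{"fn": "carry_out", "kwargs": {"claw": [3.5,3.5,3.5,3.5], "delta_pos": [[0,0,0.1],[0,0,0.1],[0,0,0.1],[0,0,0]], "angular": [[0,0,0],[0,0,0],[0,0,0],[0,0,0]]}}

```text
clock: 11.05
position: [0.5671, -0.0675, 0.025]
ee_rot: [-2.105, -2.332, -0.0]
force: [-0.5, -0.2, -2.3]
width: 0.426
gripper_force: 19.8
```

Request:
{"fn": "carry_out", "kwargs": {"claw": [3.5,3.5,3.5,3.5], "delta_pos": [[0,0,0.1],[0,0,0.1],[0,0,0.05],[0,0,0]], "angular": [[0,0,0],[0,0,0],[0,0,0],[0,0,0]]}}

```text
clock: 11.45
position: [0.5671, -0.0675, 0.0229]
ee_rot: [-2.105, -2.331, -0.001]
force: [-2.2, 0.6, 4.1]
width: 0.43
gripper_force: 19.8
```

Request:
{"fn": "carry_out", "kwargs": {"claw": [6,6,6,6,6,6,6,6,6,4,2,0,0,0,0,0,0,0], "delta_pos": [[0,0,0],[0,0,0],[0,0,0],[0,0,0],[0,0,-1],[0,0,-2],[0,0,-2],[0,0,-1],[0,0,0],[-2,0,0],[-2.5,0,0],[-1.3,0,0],[0,0,0],[0,0,1.5],[0,0,2],[0,0,1.8],[0,0,0.8],[0,0,0]], "angular": [[0,0,0],[0,0,0],[0,0,0],[0,0,0],[0,0,0],[0,0,0],[0,0,0],[0,0,0],[0,0,0],[0,0,0],[0,0,0],[0,0,0],[0,0,0],[0,0,0],[0,0,0],[0,0,0],[0,0,0],[0,0,0]]}}

```text
clock: 13.25
position: [0.5719, -0.1238, 0.0198]
ee_rot: [-2.102, -2.331, 0.002]
force: [0.8, -1.2, -0.5]
width: 0.004
gripper_force: 0.0
```

Run:
```python
from mv import *
p=l2w(L,(0,-.125,0))
delta((p[0],p[1],.020),L[2])
d=arm.get_image("side")
b=d["frame"][170:320,240:440,::-1]
cv2.imwrite("pics/set.png",cv2.resize(b,(800,600),interpolation=cv2.INTER_CUBIC))
```

```text
t 13.25 pos [ 0.5719 -0.1238  0.0198] F [ 0.81 -1.16 -0.54] w 0.04 gf 0.0 j7 0.66
shift now axes cm [ 0.14  0.08 -0.02] tool-z turn 0.001 tilt [-0.003  0.001 -1.   ] yline 5.9
shift after turn [ 0.14  0.08 -0.02]
```

View pics/set.png

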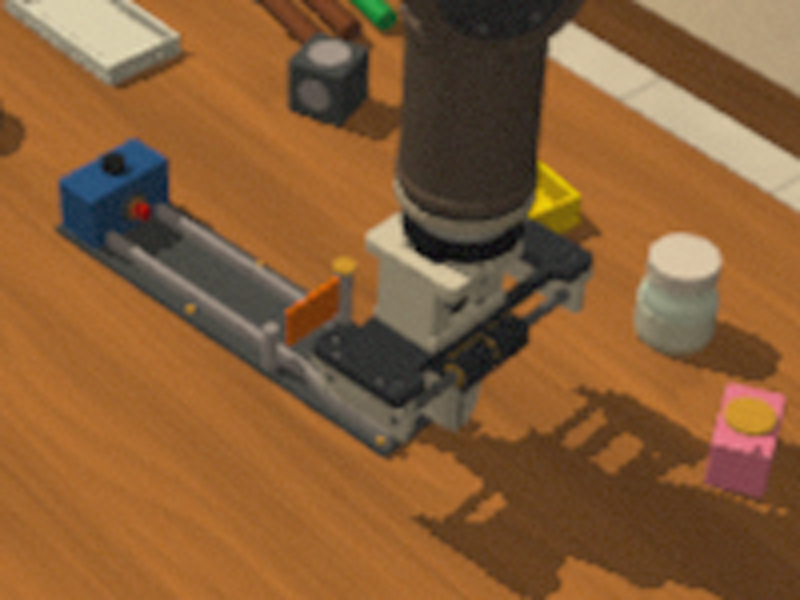

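The pusher stands behind the pallet, the pallet itself is hidden under the gripper, and the gate is still shut at (312,312). Now I'll push in stages.

Request:
{"fn": "carry_out", "kwargs": {"claw": [0,0,0,0,0,0,0,0,0,0,0,0], "delta_pos": [[0.2,0.08,0],[0.4,0,0],[0.4,0,0],[0.4,0,0],[0.4,0,0],[0.4,0,0],[0.4,0,0],[0.4,0,0],[0.4,0,0],[0.4,0,0],[0.4,0,0],[0.4,0,0]], "angular": [[0,0,0],[0,0,0],[0,0,0],[0,0,0],[0,0,0],[0,0,0],[0,0,0],[0,0,0],[0,0,0],[0,0,0],[0,0,0],[0,0,0]]}}

```text
clock: 14.5
position: [0.5689, -0.0791, 0.0215]
ee_rot: [-2.105, -2.331, 0.0]
force: [-1.0, -3.6, 2.2]
width: 0.004
gripper_force: 1.8
```

Request:
{"fn": "carry_out", "kwargs": {"claw": [0,0,0,0,0,0,0,0], "delta_pos": [[0.4,0,0],[0.4,0,0],[0.4,0,0],[0.4,0,0],[0.4,0,0],[0.4,0,0],[0.4,0,0],[0.4,0,0]], "angular": [[0,0,0],[0,0,0],[0,0,0],[0,0,0],[0,0,0],[0,0,0],[0,0,0],[0,0,0]]}}

```text
clock: 15.3
position: [0.565, -0.0483, 0.0214]
ee_rot: [-2.106, -2.33, 0.002]
force: [-3.0, -7.1, 3.2]
width: 0.005
gripper_force: 3.2
```

Run:
```python
from mv import *
p=l2w(L,(0,.07,0))
delta((p[0],p[1],.020),L[2])
d=arm.get_image("side")
b=d["frame"][170:320,240:440,::-1]
cv2.imwrite("pics/push.png",cv2.resize(b,(800,600),interpolation=cv2.INTER_CUBIC))
```

```text
t 15.3 pos [ 0.565  -0.0483  0.0214] F [-3.04 -7.14  3.18] w 0.05 gf 3.2 j7 0.54
shift now axes cm [12.06 -0.02  0.13] tool-z turn -0.001 tilt [-0.001 -0.001 -1.   ] yline 5.8
shift after turn [ 1.206e+01 -1.000e-02  1.300e-01]
```

View pics/push.png

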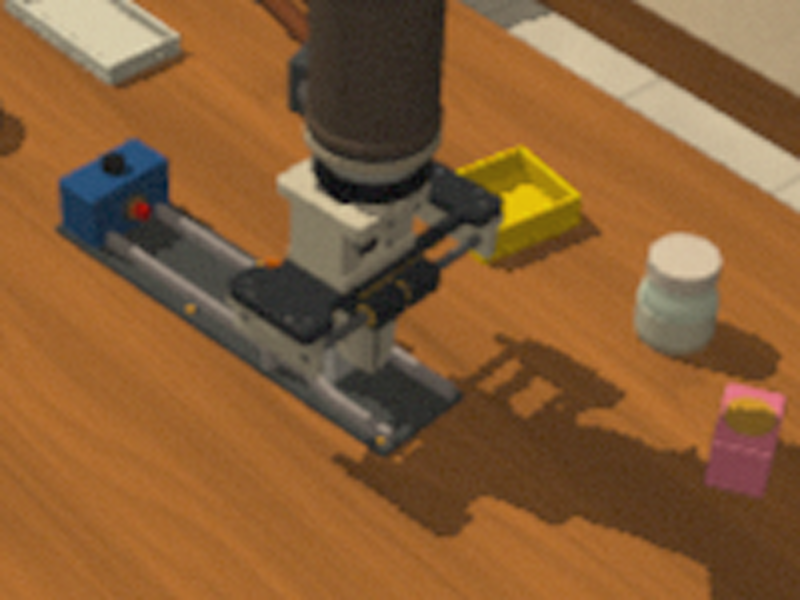

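The gripper is working through the mouth. The gate is swinging towards the head (orange at (270,263)), so I'll carry on.

Request:
{"fn": "carry_out", "kwargs": {"claw": [0,0,0,0,0,0,0,0,0,0], "delta_pos": [[0.4,0,0],[0.4,0,0],[0.4,0,0],[0.4,0,0],[0.4,0,0],[0.4,0,0],[0.4,0,0],[0.4,0,0],[0.4,0,0],[0.4,0,0]], "angular": [[0,0,0],[0,0,0],[0,0,0],[0,0,0],[0,0,0],[0,0,0],[0,0,0],[0,0,0],[0,0,0],[0,0,0]]}}

```text
clock: 16.35
position: [0.5619, -0.0071, 0.0215]
ee_rot: [-2.105, -2.332, -0.001]
force: [-1.0, -1.9, 0.3]
width: 0.004
gripper_force: 0.8
```

Request:
{"fn": "carry_out", "kwargs": {"claw": [0,0,0,0,0,0,0,0,0,0], "delta_pos": [[0.4,0,0],[0.4,0,0],[0.4,0,0],[0.4,0,0],[0.4,0,0],[0.4,0,0],[0.4,0,0],[0.4,0,0],[0.4,0,0],[0.4,0,0]], "angular": [[0,0,0],[0,0,0],[0,0,0],[0,0,0],[0,0,0],[0,0,0],[0,0,0],[0,0,0],[0,0,0],[0,0,0]]}}

```text
clock: 17.35
position: [0.5577, 0.0324, 0.0215]
ee_rot: [-2.105, -2.332, -0.0]
force: [-1.3, -1.3, -0.7]
width: 0.002
gripper_force: 0.8
```

Run:
```python
from mv import *
p=l2w(L,(0,.097,0))
delta((p[0],p[1],.020),L[2])
d=arm.get_image("side")
b=d["frame"][170:320,240:440,::-1]
cv2.imwrite("pics/push2.png",cv2.resize(b,(800,600),interpolation=cv2.INTER_CUBIC))
```

```text
t 17.35 pos [0.5577 0.0324 0.0215] F [-1.34 -1.29 -0.7 ] w 0.01 gf 0.8 j7 0.41
shift now axes cm [ 6.66 -0.1   0.15] tool-z turn -0.0 tilt [ 0.  0. -1.] yline 5.8
shift after turn [ 6.66 -0.1   0.15]
```

View pics/push2.png

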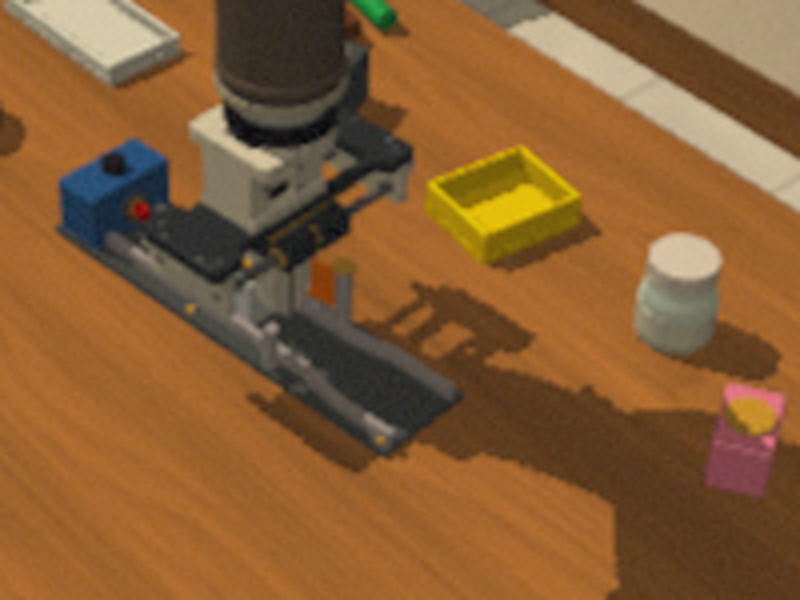

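The gate leaf is held open at (322,282) beside the pusher and drag is about 1.2 N. I'll go on 48 mm, then feel for the pin.

Request:
{"fn": "carry_out", "kwargs": {"claw": [0,0,0,0,0,0,0,0,0,0,0,0,0], "delta_pos": [[0.4,0,0],[0.4,0,0],[0.4,0,0],[0.4,0,0],[0.4,0,0],[0.4,0,0],[0.4,0,0],[0.4,0,0],[0.4,0,0],[0.4,0,0],[0.4,0,0],[0.4,0,0],[0.1,0,0]], "angular": [[0,0,0],[0,0,0],[0,0,0],[0,0,0],[0,0,0],[0,0,0],[0,0,0],[0,0,0],[0,0,0],[0,0,0],[0,0,0],[0,0,0],[0,0,0]]}}

```text
clock: 18.7
position: [0.5528, 0.0816, 0.0215]
ee_rot: [-2.104, -2.332, -0.0]
force: [0.7, -2.1, 1.5]
width: 0.008
gripper_force: 0.9
```

Request:
{"fn": "carry_out", "kwargs": {"claw": [0,0,0,0,0], "delta_pos": [[0.1,0,0],[0.1,0,0],[0.1,0,0],[0.1,0,0],[0.1,0,0]], "angular": [[0,0,0],[0,0,0],[0,0,0],[0,0,0],[0,0,0]]}}

```text
clock: 19.2
position: [0.5522, 0.0857, 0.0215]
ee_rot: [-2.106, -2.331, -0.0]
force: [0.4, -2.6, 0.2]
width: 0.005
gripper_force: 1.0
```

Request:
{"fn": "carry_out", "kwargs": {"claw": [0,0,0], "delta_pos": [[0.1,0,0],[0.1,0,0],[0.1,0,0]], "angular": [[0,0,0],[0,0,0],[0,0,0]]}}

```text
clock: 19.5
position: [0.5519, 0.0888, 0.0215]
ee_rot: [-2.105, -2.332, 0.0]
force: [0.6, -1.8, 0.9]
width: 0.007
gripper_force: 1.0
```

Request:
{"fn": "carry_out", "kwargs": {"claw": [0,0], "delta_pos": [[0.1,0,0],[0.05,0,0]], "angular": [[0,0,0],[0,0,0]]}}

```text
clock: 19.7
position: [0.5518, 0.0904, 0.0215]
ee_rot: [-2.105, -2.332, -0.0]
force: [-0.1, -2.1, 0.9]
width: 0.003
gripper_force: 1.0
```

Request:
{"fn": "carry_out", "kwargs": {"claw": [0,0], "delta_pos": [[0.1,0,0],[0,0,0]], "angular": [[0,0,0],[0,0,0]]}}

```text
clock: 19.9
position: [0.5516, 0.0914, 0.0215]
ee_rot: [-2.105, -2.332, -0.0]
force: [-0.1, -1.6, 1.6]
width: 0.002
gripper_force: 0.7
```

Request:
{"fn": "carry_out", "kwargs": {"claw": [0,0], "delta_pos": [[0.1,0,0],[0,0,0]], "angular": [[0,0,0],[0,0,0]]}}

```text
clock: 20.1
position: [0.5515, 0.0924, 0.0215]
ee_rot: [-2.105, -2.332, -0.0]
force: [0.8, -1.0, 1.9]
width: 0.005
gripper_force: 0.8
```

Request:
{"fn": "carry_out", "kwargs": {"claw": [0,0], "delta_pos": [[0.1,0,0],[0.1,0,0]], "angular": [[0,0,0],[0,0,0]]}}

```text
clock: 20.3
position: [0.5513, 0.0942, 0.0215]
ee_rot: [2.105, 2.332, -0.0]
force: [0.1, -2.9, 1.3]
width: 0.006
gripper_force: 1.1
```

Request:
{"fn": "carry_out", "kwargs": {"claw": [0], "delta_pos": [[0.1,0,0]], "angular": [[0,0,0]]}}

```text
clock: 20.4
position: [0.5513, 0.0953, 0.0215]
ee_rot: [2.105, 2.332, 0.0]
force: [-0.4, -2.1, 0.2]
width: 0.004
gripper_force: 1.1
```

Request:
{"fn": "carry_out", "kwargs": {"claw": [0], "delta_pos": [[0.1,0,0]], "angular": [[0,0,0]]}}

```text
clock: 20.5
position: [0.5512, 0.0963, 0.0215]
ee_rot: [2.105, 2.332, 0.0]
force: [1.1, -1.5, 0.8]
width: 0.007
gripper_force: 1.1
```

Request:
{"fn": "carry_out", "kwargs": {"claw": [0], "delta_pos": [[0.1,0,0]], "angular": [[0,0,0]]}}

```text
clock: 20.6
position: [0.551, 0.0973, 0.0215]
ee_rot: [-2.105, -2.332, 0.0]
force: [0.1, -2.7, 1.6]
width: 0.003
gripper_force: 1.1
```

Request:
{"fn": "carry_out", "kwargs": {"claw": [0], "delta_pos": [[0.1,0,0]], "angular": [[0,0,0]]}}

```text
clock: 20.7
position: [0.551, 0.0981, 0.0215]
ee_rot: [2.105, 2.331, -0.0]
force: [-0.1, -3.1, 1.0]
width: 0.004
gripper_force: 2.0
```

Request:
{"fn": "carry_out", "kwargs": {"claw": [0], "delta_pos": [[0.05,0,0]], "angular": [[0,0,0]]}}

```text
clock: 20.8
position: [0.551, 0.0983, 0.0215]
ee_rot: [2.105, 2.331, -0.0]
force: [0.1, -3.8, 1.3]
width: 0.003
gripper_force: 2.2
```

Request:
{"fn": "carry_out", "kwargs": {"claw": [0,0], "delta_pos": [[0.05,0,0],[0,0,0]], "angular": [[0,0,0],[0,0,0]]}}

```text
clock: 21.0
position: [0.5509, 0.0986, 0.0215]
ee_rot: [2.106, 2.331, -0.001]
force: [-0.4, -5.2, 1.3]
width: 0.002
gripper_force: 2.5
```

Request:
{"fn": "carry_out", "kwargs": {"claw": [0,0], "delta_pos": [[0.05,0,0],[0,0,0]], "angular": [[0,0,0],[0,0,0]]}}

```text
clock: 21.2
position: [0.5509, 0.0988, 0.0215]
ee_rot: [2.106, 2.33, -0.001]
force: [0.9, -5.7, 1.2]
width: 0.005
gripper_force: 2.9
```

Request:
{"fn": "carry_out", "kwargs": {"claw": [0,0,0], "delta_pos": [[0.05,0,0],[0.05,0,0],[0,0,0]], "angular": [[0,0,0],[0,0,0],[0,0,0]]}}

```text
clock: 21.5
position: [0.5508, 0.0993, 0.0215]
ee_rot: [2.106, 2.33, -0.001]
force: [0.0, -7.2, 2.1]
width: 0.003
gripper_force: 3.7
```

Request:
{"fn": "carry_out", "kwargs": {"claw": [0,0], "delta_pos": [[0.05,0,0],[0,0,0]], "angular": [[0,0,0],[0,0,0]]}}

```text
clock: 21.7
position: [0.5508, 0.0994, 0.0216]
ee_rot: [2.106, 2.329, -0.002]
force: [0.4, -8.6, 1.2]
width: 0.007
gripper_force: 4.1
```

Request:
{"fn": "carry_out", "kwargs": {"claw": [0,0,0,0], "delta_pos": [[0,0,0],[0,0,0],[0,0,0],[0,0,0]], "angular": [[0,0,0],[0,0,0],[0,0,0],[0,0,0]]}}

```text
clock: 22.1
position: [0.5508, 0.0995, 0.0216]
ee_rot: [2.106, 2.329, -0.002]
force: [0.8, -7.9, 1.8]
width: 0.003
gripper_force: 4.1
```

Request:
{"fn": "carry_out", "kwargs": {"claw": [0,0,0,0,0,0,0,0,0,0,0,0,0,0,0,0,0], "delta_pos": [[-0.1,0,0],[-0.1,0,0],[-0.1,0,0],[-0.1,0,0],[-0.1,0,0],[-0.1,0,0],[-0.2,0,0],[-0.3,0,0],[0,0,0],[0,0,-1],[0,0,-2],[0,0,-3],[0,0,-3],[0,0,-3],[0,0,-3],[0,0,-1],[0,0,0]], "angular": [[0,0,0],[0,0,0],[0,0,0],[0,0,0],[0,0,0],[0,0,0],[0,0,0],[0,0,0],[0,0,0],[0,0,0],[0,0,0],[0,0,0],[0,0,0],[0,0,0],[0,0,0],[0,0,0],[0,0,0]]}}

```text
clock: 23.8
position: [0.5526, 0.0905, 0.1833]
ee_rot: [2.104, 2.331, 0.005]
force: [-0.1, 0.4, 0.1]
width: 0.005
gripper_force: 0.0
```

Request:
{"fn": "carry_out", "kwargs": {"claw": [0,0,0,0,0,0,0,0,0,0], "delta_pos": [[-2,0,0],[-3,0,0],[-3,0,0],[-3,0,0],[-3,0,0],[-3,0,0],[-3,0,0],[-3,0,0],[-1,0,0],[0,0,0]], "angular": [[0,0,0],[0,0,0],[0,0,0],[0,0,0],[0,0,0],[0,0,0],[0,0,0],[0,0,0],[0,0,0],[0,0,0]]}}

```text
clock: 24.8
position: [0.5753, -0.1501, 0.1804]
ee_rot: [-2.108, -2.328, 0.002]
force: [0.9, 1.1, 0.3]
width: 0.008
gripper_force: 0.0
```

Run:
```python
from mv import *
d=arm.get_image("side");t=arm.get_image("top")
b=cv2.resize(d["frame"][170:320,240:390,::-1],(400,400),interpolation=cv2.INTER_CUBIC);a=cv2.resize(t["frame"][190:310,230:350,::-1],(400,400),interpolation=cv2.INTER_CUBIC)
cv2.imwrite("pics/end.png",np.hstack([b,a]))
for r in arm.place_of("brass_pallet",t): print(r["conf"],np.round(R.from_euler("z",-L[2]).apply(atz(t,r["centre"],.006)-[L[0],L[1],0]),4))
```

```text
0.89 [0.0031 0.1382 0.006 ]
0.88 [ 0.0791 -0.4187  0.006 ]
0.72 [-0.032  -0.4276  0.006 ]
0.47 [0.1557 0.417  0.006 ]
```

View pics/end.png

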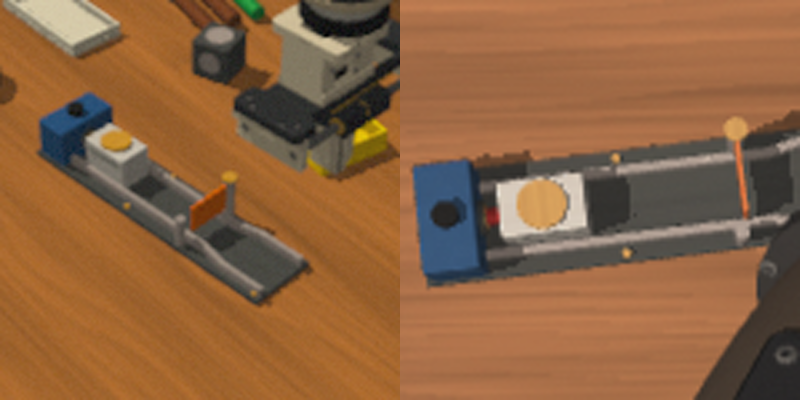

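The pallet rests against the red pin (right crop, pin at (490,216), pallet at (542,205)). The gate is shut at (741,178) and the robot is clear of everything, so I'll hand in.

```bash
python3 -c "
from cell import arm
print(arm.sign_off())"
```

```text
the job is handed in; nothing more can be done
None
```

The brass pallet is loaded and resting against the stop pin, with the gate shut behind it and the arm clear; it was pressed home at an estimated 6 to 6.6 N on the pin, and the job was handed in at about 25 s.

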